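# Scrap a broken cuvette strip through the sprung waste flap

## Task

One of the three cuvette strips in the dark rack has a cell broken out of its middle and must go to waste. Lift it out of the rack by its flat faces, stand it upright on the clear deck between the rack and the waste station and let go, so that you can take it again by its two ends; then, with your fingers in the slot's two finger bays, push down the sprung flap in the roof of the waste station and keep it held open until the strip has dropped into the bin inside. Let the flap spring shut and leave the two good strips and everything else on the deck where they are.

Things in the scene. Friction and masses are not known exactly. Their poses are not given: they have to be found in the camera images.
- broken_strip: the reject: pale plastic strip of square cuvettes, 62.5 mm long (its y), 12.5 thick (x), 45 tall (z), 30 g. Five 12.5 mm cells under two top rails (5 mm high), but the middle cell is missing: a gap. Origin: centre of underside. In the rack it can only be pinched across its thickness; standing on the deck it can be taken by its two ends.
- strip_a: a good strip in the rack: same size and material, all five cells present; origin at the centre of its underside. Leave it.
- strip_b: another good strip in the rack, the same as strip_a. Leave it.
- rack: dark metal strip rack, fixed, 145 mm (its x) x 84 mm (y); origin: centre of underside. Strips stand on its 8 mm base, length along the rack's y, at x = -50, 0 and +50 mm. End plates 66 mm apart inside, 53 mm tall (level with the strips' tops), with guide ribs leaving 1 mm play each side: lift a strip straight up 45 mm or more before moving sideways.
- chute: waste station: fixed white housing 150 mm (its x) x 230 mm (y) x 180 mm tall; origin: centre of underside. Flat roof with a dark-edged slot: a throat just wide enough for a strip between two finger bays, so that a strip held by its two ends goes in lengthwise, fingers and all, but not fingers on its faces. Hollow inside, bin floor 6 mm above the deck.
- slot (a point): centre of the slot, level with the roof's top (180 mm above the deck), axes as chute. Slot 150 mm long (y): throat 24 mm wide (x) for the middle 56 mm, and at each end a finger bay 47 mm long, 46 mm wide. The steel flap closes all of it 6 mm below the roof's top, hinged along the slot's +x edge (x = +23 mm).
- flap_edge (a point): middle of the flap's free edge, 44 mm from the hinge; at rest near the slot's -x edge; it swings down and towards +x. Fingertips 35 to 40 mm below the roof's top, 2 mm nearer to the -x edge than the slot's middle, hold the flap at 1.1 to 1.4 rad, off the strip, which then falls freely when let go.
- flap (a joint): opening angle of the flap, rad: 0 shut (level), 1.45 at its stop (hanging almost straight down). A spring of 0.06 N m when shut, 0.11 N m when open (1.5 to 3 N at the free edge) shuts it. The strip's own weight cannot open it, and a strip squeezed by the flap may not drop.
- reagent_a: white wedge-shaped reagent bottle, 70 x 34 x 82 mm tall, standing on the deck to the left; origin under its centre. Leave it.
- reagent_b: the same, to the right. Leave it.
- sample_cup: small white cup, 28 mm across, 34 mm tall, origin under its centre, on the far side of the deck. Leave it.
- pot_cap: black round cap, 42 mm across, 16 mm tall, origin under its centre, on the far side of the deck. Leave it.
- tube_rack: grey sample rack 26 x 160 mm (y) with capped tubes to 103 mm tall, far side; origin under its centre. Leave it.
- brush: cleaning brush 150 mm long lying on the deck near the robot's foot; origin under its middle. Leave it.
- clear_deck (a point): point on the deck (height 0), midway between rack and waste station: the deck within 55 mm of it is always clear. The tall waste station stands at least 70 mm to one side of it, the rack at least 130 mm to the other.
Mind the look-alikes: they are no part of the job. What is shaped like the brush but pink or yellow is not meant.

How it is judged:
On the way, in this order (a step that is already met when the one before it is completed fails the run):
1. the broken strip is lifted clear of the rack (foot 55 mm above the deck) (height (world z) of broken_strip above 0.055 m), for 0.1 s.
2. it stands upright on the clear deck (within 150 mm of its middle), let go and still (height (world z) of broken_strip between -0.004 and 0.004 m and angle between broken_strip's own z axis and vertical below 0.1 rad and linear speed of broken_strip below 0.02 m/s and contact force between the fingers and broken_strip below 0.05 N and horizontal distance between broken_strip and clear_deck below 0.15 m), for 0.2 s.
3. it has dropped into the bin while the flap is still held open (over 0.6 rad) (value of joint flap above 0.6 rad and height (world z) of broken_strip below 0.09 m and x of broken_strip in the frame of chute between -0.075 and 0.075 m and y of broken_strip in the frame of chute between -0.115 and 0.115 m and contact force between the fingers and broken_strip below 0.05 N), for 0.15 s.
At the end, for the whole second after the job is handed in: the broken strip lies still inside the waste station (below 90 mm, within its walls), the flap is shut (under 0.1 rad), and both good strips are still in their stations (within 12 mm) (height (world z) of broken_strip below 0.09 m and x of broken_strip in the frame of chute between -0.075 and 0.075 m and y of broken_strip in the frame of chute between -0.115 and 0.115 m and linear speed of broken_strip below 0.03 m/s and value of joint flap below 0.1 rad and distance of each of strip_a, strip_b from where it was at the start of the episode below 0.012 m); the robot touches nothing.
It fails at once if a good strip is moved more than 12 mm (distance of any of strip_a, strip_b from where it was at the start of the episode above 0.012 m).
It fails at once if another thing on the deck is moved more than 30 mm (distance of any of reagent_a, reagent_b, sample_cup, pot_cap, tube_rack, brush from where it was at the start of the episode above 0.03 m).
It also fails if it takes over 61 s, if anything falls off the work surface, if the arm or the gripper's body presses on something with over 40 N, if the wrist force passes 120 N, or if a joint passes its speed limit or range.

## Robot

A 6-joint arm with a two-finger parallel gripper is mounted at the origin on the work surface. World frame = base frame: x ahead of the robot, y to its left, z up, the work surface at z = 0. Lengths are in m, angles in rad, forces in N, time in s.
With the tool pointing down it reaches from about 0.325 to 0.85 m from the base axis. Payload 15.5 kg.
Tool frame: the origin (TCP) lies midway between the tips of the shut fingers; the grasp point (between the pads) lies r.pinch_z behind it (r.pinch_z is the distance from the TCP to the grasp point, in m); x points along the fingers, z is the direction in which the jaws open and shut, and the axes are right-handed (so a half turn about x gives the same grasp; the last joint's range is limited). The gripper opens to 91 mm and grips with 3 to 60 N. Pads are 32 mm wide; open, the fingers measure 118 mm over their backs; the gripper's body (76 mm by 178 mm) begins 60 mm behind the grasp point.
Start: joints at [-1.413, 0.494, 1.345, -0, 1.302, -0.096], TCP at [0.157, -0.605, 0.214] pointing down, gripper open.
Joint ranges: [-2.91, 2.91], [-0.82, 2.16], [0.22, 2.67], [-1.22, 4.37], [0.12, 2.79], [-3.08, 3.08]. Speed limits (rad/s): [1.89, 1.89, 2.57, 3.01, 3.01, 3.01].

## Interface

Orientations are given as a rotation vector (axis times angle).
In Python, from bench import r, capture, get_calibration, spot_in, trace gives the robot as it stands. The module is installed in compiled form; this text tells all that it offers. Calls block until the motion is done:
- r.movep(position, orientation): joint-space move of the TCP to a pose.
- r.movel(position, v=0.15, ori=None, force_limit=None): straight line of the TCP; ori=None keeps the orientation; v is the mean speed in m/s. With force_limit (N) it stops when the force on the tool has changed by that much, and returns True; else False.
- r.move_j(angles): joint-space move.
- r.command_gripper(opening, f_grip=None): opening from 0.0 (shut) to 1.0 (fully open); f_grip is the grip in N (None keeps the last); returns when the fingers have stopped.
- r.sleep(seconds).
- r.solve_ik(position, orientation): joint angles nearest the present ones, or None.
- r.get_state(): the state.
- capture(name): name is "scene" or "side" or "wrist"; returns the picture (384x512x3 uint8, blue, green, red); there is no depth.
- get_calibration(name): a dict with "fx", "fy", "cx", "cy" (pixels), "view" (4x4, takes a point from world to camera coordinates). Camera axes: x right, y down, z forward; pixel columns grow to the right and rows downward; lengths in m; the calibration is good to about 2 mm. The wrist camera is an equidistant fisheye: a pixel r from the principal point sees the ray r / f radians off the axis. A picture is of the moment at which its call begins: read the wrist's pose just before it. get_calibration takes no time and is no camera call; for the wrist camera it gives the pose at the moment of the call.
A pose or a line that the arm cannot do raises r.PlanningError and nothing moves.
- r.job_done(): hands the job in, once; it reports no verdict.
Trained networks look in the newest picture that a camera, given by its name, has taken for a name from the list of things; names that differ only in an ending like _2 or _b are one class to them, and where a whole thing is asked for, a point or a joint stands for the part that bears it (a point fixed in the world has none). Each returns a list of dicts, best first, with "conf" (0 to 1); they miss things now and then, are a little off and sometimes report something else, mostly with a low value. They report only what shows in the picture. A call takes as long as a camera call. They do not tell look-alikes from the thing itself.
- spot_in(query, camera): "rect" ([left, top, width, height] in pixels, round what is visible of it).
- trace(query, camera): "mask" (384x512 bool, what is visible of it) and "rect" ([left, top, width, height] in pixels, round what is visible of it).
The state is a dict: "time": time; "joint_pos": joint angles; "joint_velocities": joint speeds; "effort": joint torques, N m; "tool_pos": TCP position; "tcp_rot": TCP orientation; "ft_force": force on the tool from outside, world axes, zero at the start; "wrist_torque": the same for the moment, N m; "grip_width": opening from 0.0 (shut) to 1.0 (fully open).
Only numpy, scipy, OpenCV 4.12 (cv2) and the standard library are available. Lean on these libraries where they do the work, as an engineer would, in place of code of your own. Each camera call takes 0.05 s, during which the arm holds its last target. There are 200 camera calls.

## Working session

There is one attempt and no reset: what is moved stays moved. The work goes in short steps, each a Python script; the robot and the scene stay as the last script left them, time stands still between calls to the robot, and variables do not carry over. Pictures are saved under pics/ and viewed, about 8 in all and at most 12, crops included, and the job is handed in when it is done.

```bash
mkdir -p pics; python3 - <<'E'
from bench import r,capture,get_calibration,spot_in
import cv2,numpy as np
np.set_printoptions(precision=3,suppress=True)
a=capture("scene");b=capture("side");
cv2.imwrite("pics/scene.png",cv2.resize(a,(800,600)));cv2.imwrite("pics/side.png",cv2.resize(b,(800,600)))
for c in("scene","side"):
    k=get_calibration(c);print(c,k["fx"],k["cx"],k["cy"],np.linalg.inv(k["view"]))
    for q in("rack","chute","broken_strip","strip_a","slot"):
        try: print(q,[(np.round(d["rect"]),round(d["conf"],2)) for d in spot_in(q,c)][:4])
        except Exception as e: print(q,e)
print(r.get_state(),r.pinch_z)
E
```

```text
scene 452.6730609478847 260.9731977320138 189.07085408032938 [[-0.563  0.66  -0.498  1.154]
 [ 0.826  0.46  -0.325  0.376]
 [ 0.015 -0.594 -0.804  1.09 ]
 [ 0.     0.     0.     1.   ]]
rack [(array([302., 233.,  62.,  53.]), 0.91)]
chute [(array([155., 112.,  98., 108.]), 0.85)]
broken_strip [(array([328., 242.,  16.,  23.]), 0.51)]
strip_a [(array([313., 253.,  19.,  22.]), 0.7), (array([341., 233.,  16.,  21.]), 0.5)]
slot [(array([151., 113., 106., 106.]), 0.73)]
side 440.7563557387455 252.808970529918 185.98427667532934 [[-0.941 -0.204  0.27   0.161]
 [-0.338  0.527 -0.78   1.084]
 [ 0.017 -0.825 -0.565  0.956]
 [ 0.     0.     0.     1.   ]]
rack [(array([193., 238.,  53.,  49.]), 0.89)]
chute [(array([240., 136.,  54.,  80.]), 0.65)]
broken_strip [(array([212., 250.,  13.,  19.]), 0.45), (array([256., 307.,  24.,  43.]), 0.16)]
strip_a [(array([225., 258.,  15.,  19.]), 0.6), (array([254., 308.,  25.,  41.]), 0.54), (array([198., 244.,  20.,  18.]), 0.48), (array([199., 219.,  11.,   9.]), 0.31)]
slot [(array([238., 136.,  55.,  80.]), 0.9), (array([200., 218.,  10.,  12.]), 0.2)]
{'time': 0.6, 'joint_pos': array([-1.413,  0.494,  1.346,  0.   ,  1.303, -0.095]), 'joint_velocities': array([ 0.   ,  0.001, -0.001, -0.001, -0.002, -0.001]), 'effort': array([ -0.002, -87.833, -38.214,   0.071,   0.044,   0.   ]), 'tool_pos': array([ 0.157, -0.605,  0.214]), 'tcp_rot': array([ 1.02 ,  1.319, -1.02 ]), 'ft_force': array([-0.465, -0.498, -0.428]), 'wrist_torque': array([ 0.   , -0.038,  0.017]), 'grip_width': 1.003872438043466} 0.0188
```

View pics/scene.png

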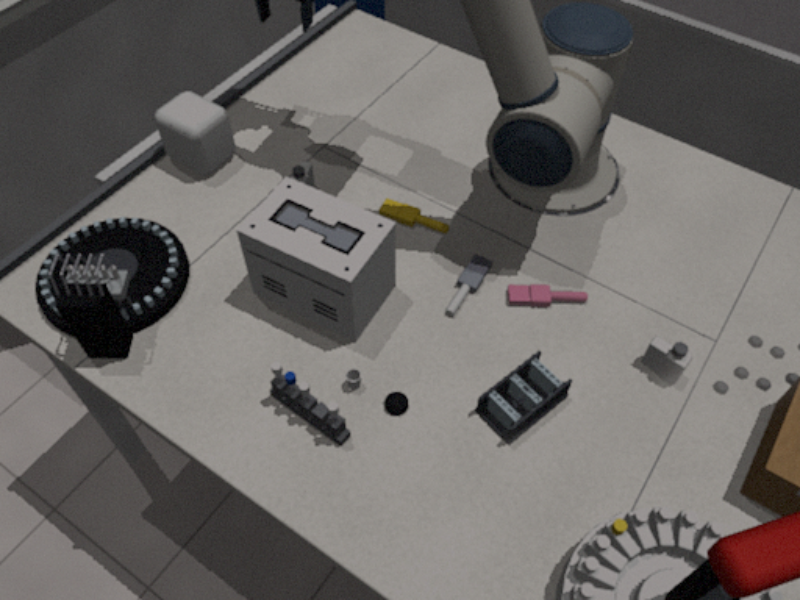

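View pics/side.png

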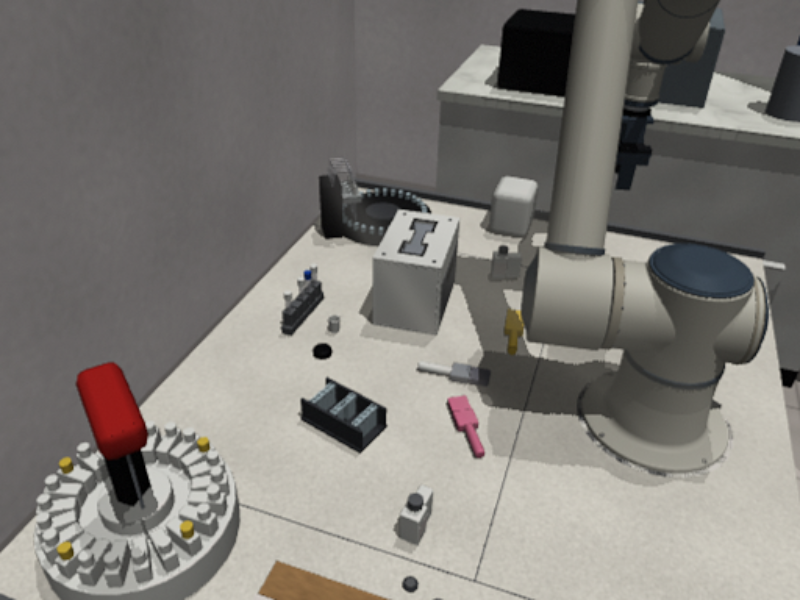

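The scene view shows the rack at about (525,395) and the chute roof at about (318,228), both in the 800 px picture. The middle strip looks different from the others. The grey and white brush lies between them at about (468,285). I'll compute rough positions and take wrist close-ups.

```bash
cat > h.py <<'E'
from bench import r,capture,get_calibration,spot_in,trace
import cv2,numpy as np
from scipy.spatial.transform import Rotation as R
np.set_printoptions(precision=4,suppress=True)
def ori(a):  # tool down, jaws along world angle a
    x=np.array([0,0,-1.]);z=np.array([np.cos(a),np.sin(a),0]);return R.from_matrix(np.c_[x,np.cross(z,x),z]).as_rotvec()
def ray(k,u,v,fish=False):
    d=np.array([(u-k["cx"])/k["fx"],(v-k["cy"])/k["fy"],1.])
    if fish:
        t=np.hypot(d[0],d[1]);d=np.array([*(d[:2]/max(t,1e-9)*np.sin(t)),np.cos(t)])
    T=np.linalg.inv(k["view"]);return T[:3,3],T[:3,:3]@d
def at(k,u,v,z,fish=False):
    o,d=ray(k,u,v,fish);return o+d*(z-o[2])/d[2]
def best(p,a):  # try both half turns, choose smaller joint-6 motion
    q0=r.get_state()["joint_pos"];c=[]
    for s in(0,np.pi,-np.pi):
        q=r.solve_ik(p,ori(a+s))
        if q is not None:c.append((np.abs(np.array(q)-q0).max(),a+s))
    return min(c)[1]
E
python3 - <<'E'
from h import *
k=get_calibration("scene");s=.64
P=lambda u,v,z:print((u,v),at(k,u*s,v*s,z))
print("rack top corners");[P(u,v,.053) for u,v in((480,400),(541,357),(570,380),(510,430))]
print("roof corners");[P(u,v,.18) for u,v in((240,235),(290,183),(396,228),(350,277))]
print("slot");P(280,215,.18);P(350,238,.18)
rk=at(k,333,255,.05);
p=[rk[0],rk[1],.33];a=best(p,np.pi/2);r.movep(p,ori(a))
kk=get_calibration("wrist");im=capture("wrist");cv2.imwrite("pics/w1.png",cv2.resize(im,(800,600)))
np.save("w1.npy",im);import pickle;pickle.dump(kk,open("w1.pkl","wb"))
print(rk,a,kk["fx"],kk["cx"],kk["cy"],np.linalg.inv(kk["view"]),r.get_state()["tool_pos"],r.get_state()["time"])
for q in("rack","broken_strip","strip_a","brush"):print(q,[(np.round(d["rect"]),round(d["conf"],2)) for d in spot_in(q,"wrist")][:4])
E
```

```text
rack top corners
(480, 400) [0.6209 0.1756 0.053 ]
(541, 357) [0.4898 0.2194 0.053 ]
(570, 380) [0.5022 0.2809 0.053 ]
(510, 430) [0.6399 0.2428 0.053 ]
roof corners
(240, 235) [ 0.6482 -0.2971  0.18  ]
(290, 183) [ 0.5036 -0.3079  0.18  ]
(396, 228) [ 0.483 -0.089  0.18 ]
(350, 277) [ 0.6136 -0.0894  0.18  ]
slot
(280, 215) [ 0.574  -0.2716  0.18  ]
(350, 238) [ 0.5465 -0.1401  0.18  ]
[0.5788 0.2284 0.05  ] 1.5707963267948966 297.3186396354542 258.2377205298037 192.4591126029965 [[ 0.0017  0.9601  0.2797  0.4995]
 [ 1.     -0.0012 -0.0018  0.228 ]
 [-0.0014  0.2797 -0.9601  0.5012]
 [ 0.      0.      0.      1.    ]] [0.579  0.2279 0.3299] 3.9417
rack [(array([221.,  95.,  73., 102.]), 0.94)]
broken_strip [(array([238., 138.,  38.,  17.]), 0.72), (array([109., 213.,  21.,  16.]), 0.7)]
strip_a [(array([247., 105.,  39.,  22.]), 0.88), (array([231., 160.,  36.,  25.]), 0.64)]
brush [(array([26., 10., 64., 36.]), 0.81), (array([123.,  15.,  26.,  85.]), 0.72), (array([172.,   0.,  70.,  44.]), 0.72)]
```

View pics/w1.png

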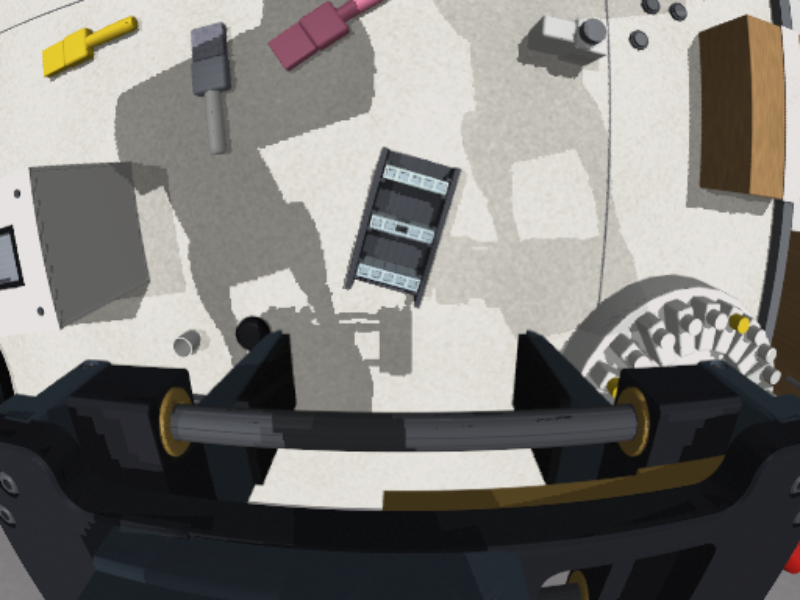

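The wrist view shows the middle strip, at (403,229) in the 800 px picture, with a dark gap in its middle, so that is the reject. The other two strips are whole. Next I'll measure it.

```bash
python3 - <<'E'
from h import *
k=get_calibration("wrist");im=capture("wrist")
def poly(q,z,n=3):
    for d in trace(q,"wrist")[:n]:
        m=d["mask"].astype(np.uint8);c=max(cv2.findContours(m,0,1)[0],key=cv2.contourArea)[:,0]
        w=np.array([at(k,u,v,z,True)[:2] for u,v in c]);
        (cx,cy),(a,b),ang=cv2.minAreaRect((w*1000).astype(np.float32))
        bx=cv2.boxPoints(((cx,cy),(a,b),ang));e=[bx[1]-bx[0],bx[2]-bx[1]];e=max(e,key=np.linalg.norm)
        print(q,round(d["conf"],2),d["rect"],"c mm",(round(cx,1),round(cy,1)),"size",round(a,1),round(b,1),"long dir deg",round(np.degrees(np.arctan2(e[1],e[0]))%180,1))
poly("broken_strip",.053);poly("strip_a",.053);poly("rack",.053,1)
# sharp rail tops: bright pixels of the middle strip
E
python3 - <<'E'
import cv2,numpy as np
im=np.load("w1.npy");cv2.imwrite("pics/w1c.png",cv2.resize(im[85:200,200:310],None,fx=5,fy=5,interpolation=cv2.INTER_CUBIC))
E
```

```text
broken_strip 0.75 [236.5, 139.3, 37.7, 14.4] c mm (554.9, 225.5) size 61.8 17.5 long dir deg 75.8
strip_a 0.88 [248.9, 104.2, 36.6, 23.9] c mm (509.0, 238.7) size 62.9 13.2 long dir deg 73.8
strip_a 0.7 [231.2, 164.7, 37.8, 19.1] c mm (600.6, 212.6) size 60.9 20.0 long dir deg 74.9
strip_a 0.56 [108.1, 211.6, 23.2, 17.9] c mm (679.5, -17.1) size 26.6 45.1 long dir deg 129.9
rack 0.88 [223.5, 94.4, 68.7, 101.4] c mm (556.9, 225.6) size 82.3 144.9 long dir deg 164.9
```

View pics/w1c.png

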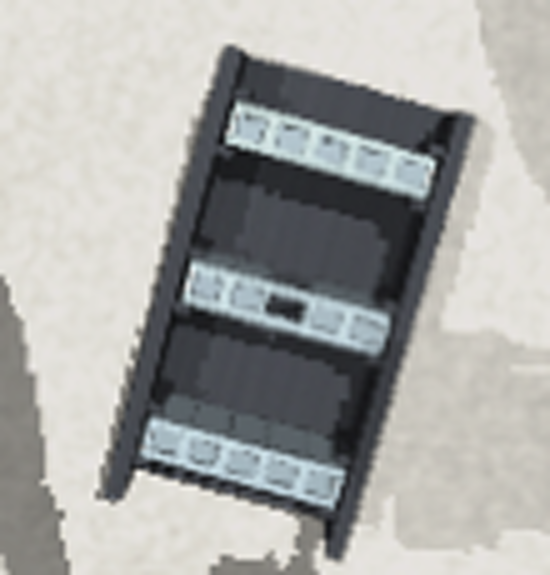

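The rack reads 82 x 145 mm, as specified, with its centre at (0.557, 0.226) and the strips' length direction at 75°. I'll hover, remeasure with the rack and strip masks, and lift.

```bash
cat >> h.py <<'E'
def meas(q,z,n=1):
    k=get_calibration("wrist");im=capture("wrist");o=[]
    for d in trace(q,"wrist")[:n]:
        m=d["mask"].astype(np.uint8);c=max(cv2.findContours(m,0,1)[0],key=cv2.contourArea)[:,0]
        w=np.array([at(k,u,v,z,True)[:2] for u,v in c])
        (cx,cy),(a,b),ang=cv2.minAreaRect((w*1000).astype(np.float32))
        bx=cv2.boxPoints(((cx,cy),(a,b),ang));e=max([bx[1]-bx[0],bx[2]-bx[1]],key=np.linalg.norm)
        o.append((np.array([cx,cy])/1000,sorted((a,b)),np.arctan2(e[1],e[0])%np.pi,d["conf"],d["rect"]))
    return im,o
E
python3 - <<'E'
from h import *
c=np.array([.557,.2257]);jaw=np.radians(165)
a=best([*c,.2],jaw);r.movep([*c,.2],ori(a));r.command_gripper(.38,15)
im,o=meas("rack",.053);print(o);cv2.imwrite("pics/w2.png",im)
im,o2=meas("broken_strip",.053,2);print(o2);im,o3=meas("strip_a",.053,2);print(o3)
print(r.get_state()["tool_pos"],a,r.get_state()["time"])
E
```

```text
[(array([0.5567, 0.221 ]), [85.99365234375, 143.30516052246094], np.float32(2.8672059), 0.88, [194.5, 137.6, 128.0, 78.2])]
[(array([0.5562, 0.2242]), [11.976907730102539, 63.71675491333008], np.float32(1.3040293), 0.6, [253.1, 149.8, 12.0, 55.6])]
[(array([0.5113, 0.2374]), [18.85116195678711, 64.46952056884766], np.float32(1.3442123), 0.83, [293.1, 154.1, 15.0, 56.4]), (array([0.6029, 0.2121]), [18.083927154541016, 63.054718017578125], np.float32(1.277083), 0.74, [209.9, 152.9, 14.1, 57.4])]
[0.557  0.2257 0.2   ] 2.8797932657906435 6.8417
```

View pics/w2.png

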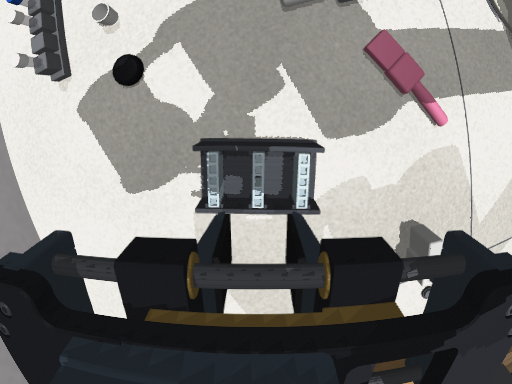

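The strip is at (258,180), centred and aligned between the jaws, so I'll grasp it.

```bash
python3 - <<'E'
from h import *
c=[.5563,.2245];a=np.radians(164.8)
r.movel([*c,.1],ori=ori(a));
print("stop",r.movel([*c,.022],v=.06,force_limit=8),r.get_state()["tool_pos"])
r.command_gripper(0.0,15);s=r.get_state();print("w mm",s["grip_width"]*91,s["ft_force"])
r.command_gripper(0.0,30);s=r.get_state();print("w mm",s["grip_width"]*91,s["ft_force"],s["tool_pos"])
r.movel([*c,.11],v=.06);s=r.get_state();print("w mm",s["grip_width"]*91,s["ft_force"],s["tool_pos"],s["time"])
im=capture("scene");cv2.imwrite("pics/s2.png",cv2.resize(im[150:320,180:420],None,fx=3,fy=3))
E
```

```text
stop False [0.5566 0.2246 0.0224]
w mm 12.36413551666352 [ 0.6299 -0.4169  1.1921]
w mm 12.379875886168957 [ 1.5814 -0.5666  1.4122] [0.5565 0.2245 0.0221]
w mm 12.07732232346893 [ 0.3371  0.1124 -0.8906] [0.5561 0.2245 0.1096] 11.4083
```

View pics/s2.png

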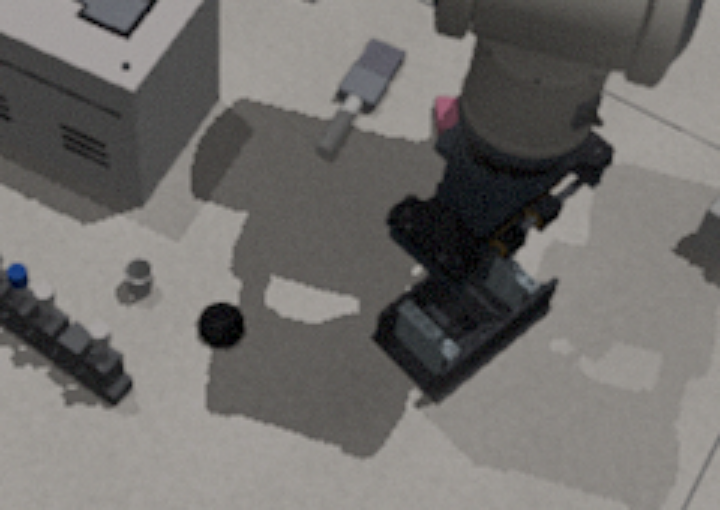

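The strip is lifted, 12.1 mm wide in the grip, and the rack is undisturbed with its middle station empty. I'll check the obstacles around the set-down spot before moving.

```bash
python3 - <<'E'
from h import *
import pickle;k=pickle.load(open("w1.pkl","rb"))
for n,u,v,z in(("brush end",218,152,.01),("cap",250,333,.016),("cup",187,343,.034),("chute top corner n",30,168,.18),("chute top corner f",62,327,.18),("ch base n",150,165,0),("ch base2",145,285,0)):print(n,at(k,u*.64,v*.64,z,True))
E
```

```text
brush end [0.4724 0.0238 0.01  ]
cap [0.6794 0.0496 0.016 ]
cup [ 0.6867 -0.0259  0.034 ]
chute top corner n [ 0.4722 -0.0977  0.18  ]
chute top corner f [ 0.6175 -0.0822  0.18  ]
ch base n [ 0.4784 -0.0715  0.    ]
ch base2 [ 0.6247 -0.0945  0.    ]
```

```bash
python3 - <<'E'
from h import *
p=[.565,.05]
r.movel([*p,.11],v=.15);r.movel([*p,.03],v=.08)
print("touch",r.movel([*p,.0125],v=.02,force_limit=3),r.get_state()["tool_pos"])
r.command_gripper(.35,15);r.sleep(.4);print(r.get_state()["tool_pos"])
r.movel([*p,.12],v=.1)
# over to the jaw direction along the strip, look
a=best([*p,.2],np.radians(75));r.movep([*p,.2],ori(a));r.command_gripper(1.0)
im,o=meas("broken_strip",.045,2);print(a,o,r.get_state()["time"]);cv2.imwrite("pics/w3.png",im)
E
```

```text
touch True [0.5649 0.05   0.014 ]
[0.5645 0.05   0.0137]
1.3089969389957472 [(array([0.5602, 0.0528]), [21.980188369750977, 63.577945709228516], np.float32(1.3100044), 0.58, [232.2, 165.6, 52.9, 17.9])] 19.3333
```

View pics/w3.png

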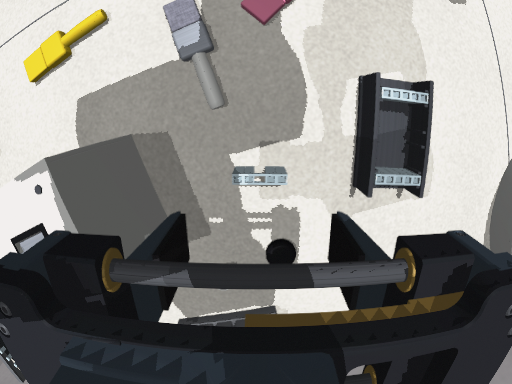

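The strip stands upright at (260,176) and is free, with both good strips in place. Now a close look at the chute roof.

```bash
python3 - <<'E'
from h import *
import pickle
p=[.56,-.2,.3];r.movel([.565,.05,.3],v=.3);a=best(p,np.radians(100));r.movep(p,ori(a))
k=get_calibration("wrist");pickle.dump(k,open("w4.pkl","wb"))
im,o=meas("chute",.18);print(a,o,r.get_state()["time"]);np.save("w4.npy",im)
u,v,w,h=[int(t) for t in o[0][4]];print(u,v,w,h)
x0,y0=max(u-8,0),max(v-8,0);c=im[y0:v+h+8,x0:u+w+8];f=min(800/c.shape[1],600/c.shape[0]);print(x0,y0,f)
cv2.imwrite("pics/w4.png",cv2.resize(c,None,fx=f,fy=f,interpolation=cv2.INTER_CUBIC))
E
```

```text
1.7453292519943295 [(array([ 0.5551, -0.2072]), [153.17213439941406, 230.80995178222656], np.float32(1.6680304), 0.66, [143.3, 102.7, 227.1, 150.2])] 20.9
143 102 227 150
135 94 3.292181069958848
```

View pics/w4.png

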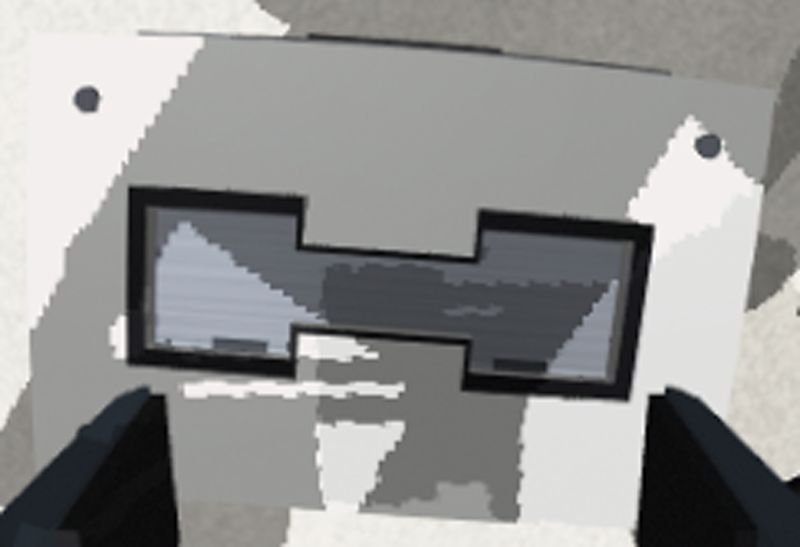

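```bash
python3 - <<'E'
from h import *
import pickle;k=pickle.load(open("w4.pkl","rb"));f=3.292181
g=lambda u,v,z=.18:at(k,135+(u+.5)/f-.5,94+(v+.5)/f-.5,z,True)[:2]
c=np.array([g(*t) for t in((128,187),(653,227),(628,400),(128,362))]);print(c,c.mean(0))
d=(c[1]+c[2]-c[0]-c[3])/2;print(np.linalg.norm(d),np.degrees(np.arctan2(d[1],d[0])))
d=(c[2]+c[3]-c[0]-c[1])/2;print(np.linalg.norm(d),np.degrees(np.arctan2(d[1],d[0])))
t=np.array([g(*t) for t in((300,248),(480,262),(468,338),(294,326))]);print("throat",t,t.mean(0))
s=np.array([g(*t) for t in((87,99),(708,146))]);print("screws",s,s.mean(0),np.degrees(np.arctan2(*(s[1]-s[0])[::-1])))
print("hinge marks",g(240,345,.174),g(520,366,.174))
E
```

```text
[[ 0.5359 -0.2904]
 [ 0.5206 -0.1292]
 [ 0.5771 -0.1239]
 [ 0.5922 -0.2846]] [ 0.5564 -0.207 ]
0.1616507329465922 95.40630731984736
0.05669002024189362 5.626007707836123
throat [[ 0.5462 -0.2346]
 [ 0.5411 -0.1799]
 [ 0.5654 -0.179 ]
 [ 0.5709 -0.2329]] [ 0.5559 -0.2066]
screws [[ 0.5107 -0.307 ]
 [ 0.4925 -0.1175]] [ 0.5016 -0.2122] 95.4812876179895
hinge marks [ 0.5821 -0.2497] [ 0.5735 -0.16  ]
```

Slot centre is (0.5562, -0.2068) with its y axis at 95.45°. The rim measures 162 x 57 mm, which fits the slot plus its edging. The hinge marks lie on the local +x side at about +22 mm, as specified. Next: the end grasp and hover.

```bash
python3 - <<'E'
from h import *
p=[.5646,.0505];a=np.radians(75);r.movep([*p,.2],ori(a))
r.movel([*p,.1],v=.15)
print("hit",r.movel([*p,.005],v=.06,force_limit=6),r.get_state()["tool_pos"])
r.command_gripper(0.,20);s=r.get_state();print("w",s["grip_width"]*91,s["ft_force"],s["tool_pos"])
r.movel([*p,.29],v=.15);s=r.get_state();print("w",s["grip_width"]*91,s["ft_force"])
q=[.5542,-.2070];b=np.radians(95.45)
r.movep([*q,.29],ori(b));r.movel([*q,.235],v=.1);s=r.get_state();print("w",s["grip_width"]*91,s["tool_pos"],s["time"])
im=capture("wrist");cv2.imwrite("pics/w5.png",cv2.resize(im[90:290,130:390],None,fx=3,fy=3,interpolation=cv2.INTER_CUBIC))
E
```

```text
hit False [0.5648 0.0505 0.0053]
w 62.353979602123964 [0.1115 0.8632 0.8217] [0.5647 0.0505 0.005 ]
w 62.3894556546522 [ 0.452  -0.3144 -0.2087]
w 62.455226862180936 [ 0.5546 -0.2068  0.2355] 28.8083
```

View pics/w5.png

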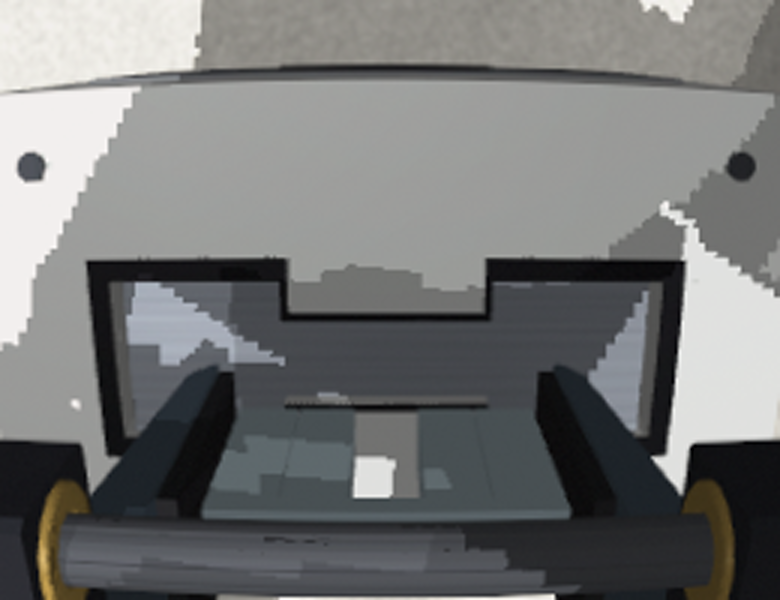

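The strip is gripped by its ends (62.4 mm, as expected). It is square and centred over the slot: strip centre about 387 against slot centre about 386 in the crop. I'll insert it and drop it.

```bash
python3 - <<'E'
from h import *
q=[.5542,-.2070]
for z in(.19,.165,.1425):
    h=r.movel([*q,z],v=.05,force_limit=12);s=r.get_state();print(z,h,s["tool_pos"],s["ft_force"],s["grip_width"]*91)
    if h:break
im=capture("scene");np.save("s6.npy",im)
if not h:
    r.command_gripper(.86);r.sleep(.7);s=r.get_state();print(s["tool_pos"],s["ft_force"],s["grip_width"]*91,s["time"])
cv2.imwrite("pics/w6.png",cv2.resize(capture("wrist")[90:290,130:390],None,fx=3,fy=3,interpolation=cv2.INTER_CUBIC))
E
```

```text
0.19 False [ 0.5544 -0.2071  0.1903] [ 0.4924 -0.2407 -0.6966] 62.37584492099634
0.165 False [ 0.5537 -0.2071  0.1644] [-3.9346 -1.2655  5.0398] 62.171299086614944
0.1425 False [ 0.5536 -0.2068  0.142 ] [-4.5476  0.851  -1.366 ] 62.568134712326675
[ 0.5542 -0.207   0.1425] [-2.4672 -1.3043  2.7929] 78.27002522553148 32.3667
```

View pics/w6.png

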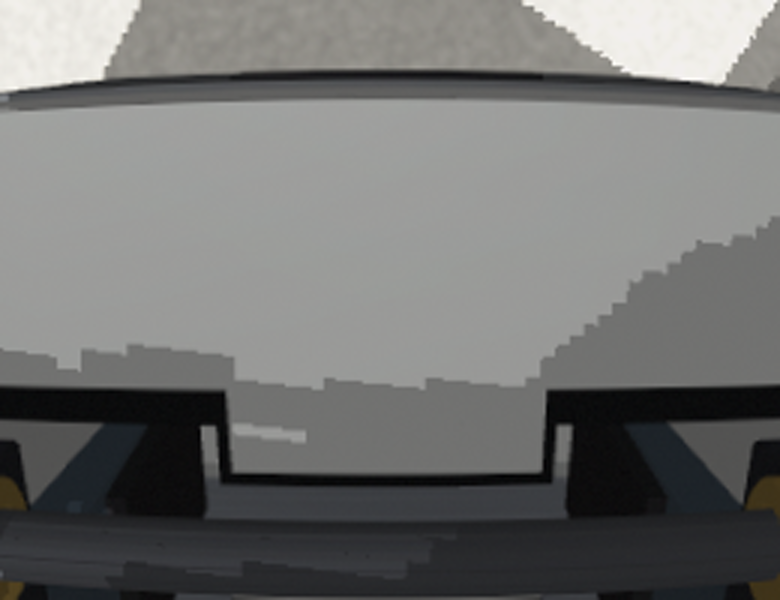

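The strip is no longer between the fingers and the throat is clear. I'll withdraw and check.

```bash
python3 - <<'E'
from h import *
r.sleep(.3);r.movel([.5542,-.2070,.33],v=.12);r.sleep(.3);print(r.get_state()["ft_force"],r.get_state()["time"])
im=capture("wrist");sc=capture("scene")
t=trace("strip_a","scene");print([(np.round(d["rect"]),round(d["conf"],2)) for d in t])
t=spot_in("broken_strip","wrist");print([(np.round(d["rect"]),round(d["conf"],2)) for d in t])
cv2.imwrite("pics/f.png",np.hstack([cv2.resize(im[80:280,130:400],(400,300)),cv2.resize(sc[80:320,130:450],(400,300))]))
E
```

```text
[ 0.4209  0.3185 -0.5465] 34.7333
[(array([339., 232.,  19.,  21.]), 0.84), (array([314., 253.,  16.,  23.]), 0.52)]
[]
```

View pics/f.png

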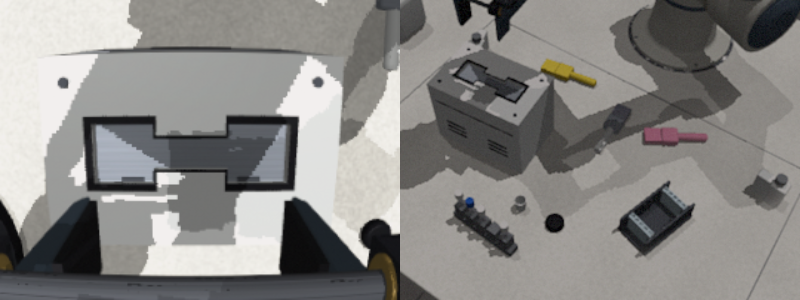

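The flap is shut at (190,155), nothing is left in the slot or the gripper, both good strips are in the rack at about (657,217), and the rest of the deck is undisturbed. Handing in.

```bash
python3 -c "
from bench import r
r.job_done();print(r.get_state()['time'])"
```

```text
the job is handed in; nothing more can be done
the job is handed in; nothing more can be done
```

The broken strip (the middle one) went into the waste station, and I handed the job in at about 35 s of robot time, against the 61 s limit. No verdict is reported.

**What I did:**
- I lifted the strip straight out of the rack by its faces, stood it upright on the clear deck at about (0.565, 0.050) and let go.
- I took it again by its two ends (62.4 mm in the grip), held the flap open with the fingertips 37.5 mm below the roof, and released it there.
- After about 1 s I withdrew and let the flap spring shut.

**Last checks:**
- **Flap and slot:** the flap is shut, and nothing is left in the slot or the gripper.
- **Good strips:** both are still in the rack, within 2 pixels of where they were detected at the start in the scene picture.
- **Rest of the deck:** everything looks undisturbed.

**Not directly seen:**
- **Strip in the bin:** I inferred this from the empty fingers and the clear slot.
- **Flap angle:** I inferred the angle during the drop from the fingertip depth.

No check failed. The standing strip's mask centre was 4–5 mm off the release point because it took in a side face, so I used the release point instead.

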